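# Hang a painted plaque on the drying tree

### The arm

A 6-joint arm with a two-finger parallel gripper is mounted at the origin on the work surface. World frame = base frame: x ahead of the robot, y to its left, z up, the work surface at z = 0. Lengths are in m, angles in degrees, forces in N, time in s.
With the tool pointing down it reaches from about 0.4 to 0.825 m from the base axis. Payload 7 kg.
Tool frame: the origin (TCP) lies at the very end of the fingers, on their centre line; the grasp point (between the pads) lies 19 mm behind it (ctrl.tcp_to_grasp is the distance from the TCP to the grasp point, in m); z points along the fingers, y is the direction in which the jaws open and shut (so a half turn about z gives the same grasp; the last joint's range is limited). The gripper opens to 88 mm and grips with 3 to 60 N. Pads are 19 mm wide; open, the fingers measure 130 mm over their backs; the gripper's body (78 mm by 193 mm) begins 47 mm behind the grasp point.
Start: joints at [84.689, 20.546, 0.682, 0, -70.136, -16.507], TCP at [0.251, 0.627, 0.197] pointing down, gripper open.
Joint ranges: [-176.03, 176.03], [-82.01, 121.73], [-58.28, 71.71], [-173.87, 95.51], [-174.79, -0.11], [-173.66, 173.66]. Speed limits (degrees/s): [136.94, 136.94, 172.46, 180, 180, 180].

### API

Orientations are given as [roll, pitch, yaw] about the fixed x, y, z axes, in that order (R = Rz(yaw) Ry(pitch) Rx(roll)).
In Python, from plant import ctrl gives the robot as it stands.
- The arm moves only by the tool jog_arm, never from a script. Its argument "commands" is a list of rows, each an object of numbers: "x", "y", "z": the shift along the tool's x, y, z in cm; "roll": the turn about the tool's z in rad. In form: [{"x": .., "y": .., "z": .., "roll": ..}, ...]. A call has 1 to 12 rows; each row shifts and turns the commanded pose from where the row before left it, along the tool's axes as they then stand; what a row does not reach is not made up. A row lasts 1/10 s, in which the tool goes at most 50 mm and 8.59 degrees, less where a joint would pass 70% of its speed; a pose out of reach is approached as far as the arm can. A call is refused whole if a number of a shift passes 5 or a number of a turn 0.15, either way. A call with a gripper value outside its range is refused whole. "gripper" is the finger opening in cm, from 0 to 8.76, set as the call begins (left out, the last holds). The fingers move at their own pace and stop on an object; the grip force is fixed at half the most. Time passes only in rows, so rows that do not move let the fingers close. It gives the time, the measured TCP pose, the force and the opening at its end, in the units of the state.
- ctrl.get_obs(): the state, without advancing time (a new reading comes with each control period).
- ctrl.snapshot(name): name is "scene" or "top" or "wrist"; returns a dict with "image" (384x512x3 uint8, red, green, blue), "mtx" (3x3 intrinsics, pixels), "position" and "orientation" of the camera in the world; the wrist camera has in their place "hand_eye" (4x4, takes a point from camera to tool coordinates, whose origin is the TCP and whose axes are the flange's). Camera axes: x right, y up, looking along -z (the intrinsics and any distortion apply to the point x, -y, -z); pixel columns grow to the right and rows downward; lengths in m; the calibration is good to about 2 mm. A picture is of the moment at which its call begins: read the wrist's pose just before it. There is no depth.
- ctrl.close_job(): hands the job in, once; it reports no verdict.
Trained networks look in the newest picture that a camera, given by its name, has taken for a name from the list of things; names that differ only in an ending like _2 or _b are one class to them, and where a whole thing is asked for, a point or a joint stands for the part that bears it (a point fixed in the world has none). Each returns a list of dicts, best first, with "confidence" (0 to 1); they miss things now and then, are a little off and sometimes report something else, mostly with a low value. They report only what shows in the picture. A call takes as long as a camera call. They do not tell look-alikes from the thing itself.
- ctrl.search_frame(camera, query): "position" ([column, row] as shares, 0 to 1, of the picture: columns of its width, rows of its height, amid what is visible of it).
- ctrl.regions_of(camera, query): "mask" (384x512 bool, what is visible of it) and "position" ([column, row] as shares, 0 to 1, of the picture: columns of its width, rows of its height, amid what is visible of it).
The state is a dict: "clock": time; "joint_pos": joint angles; "qvel": joint speeds; "tau": joint torques, N m; "tool_pos": TCP position; "orientation": TCP orientation; "force": force on the tool from outside, world axes, zero at the start; "moment": the same for the moment, N m; "opening": finger opening in m.
Only numpy, scipy, OpenCV 4.12 (cv2) and the standard library are available. Lean on these libraries where they do the work, as an engineer would, in place of code of your own. Each camera call takes 0.05 s, during which the arm holds its last target.

### The job

The small rotating drying tree has one free branch. Turn the tree until that free branch points out over the yellow mark on the foot, on the robot's side, then hang the plaque with the red tab on it through its window and let go, leaving the branch over the mark. Leave the plaque with the green tab standing in its stand.

Things in the scene. Friction and masses are not known exactly. Their poses are not given: they have to be found in the camera images.
- red_tab (a point): Centre of the red tab of the plaque to hang: a flat indigo board, red flower, 14 mm thick (own x), 80 wide (y), 142 tall (z up), 90 g. From the bottom: 50 mm panel, through window 44 wide x 36 high, 12 mm bar, tab 30 wide x 44 high. This point is 120 above the bottom, 34 above the window's upper edge, 52 above its centre. Grip across the 14 mm. It stands in a slotted stand and lifts straight out.
- green_tab (a point): The same point on the other plaque (same size, green tab, green leaf); leave it alone. Both start upright, each in its own fixed wooden stand, 70 x 100 mm and 28 mm high, in a slot 18 mm wide and 20 mm deep with its floor 8 mm above the table. Either plaque may be on the left.
- free_branch (a point): Point on the free branch's axis, 85 mm out from the tree's upright axis, 175 mm above the table. Frame turns with the tree: z up, -x horizontally outward. Rod 10 mm thick, rising 0.18 mm per mm outward, ending in a 16 mm ball 130 mm from the axis. Post 26 mm thick, top at 178 mm. Two like branches at 120 degrees either side carry fixed yellow-tabbed plaques at 85 mm, tops 236 mm high.
- tree (a joint): Turn of the tree in rad, growing anticlockwise from above; 0 = free branch over the middle of the yellow mark (45 x 36 mm, at the robot's side of the fixed foot, a 220 mm wooden disc 18 mm high). Starts at 0.8 to 1.5, so the branch must turn clockwise by that much. Steady friction 0.12 N m (1.2 N pushed at 100 mm), no spring: stays where left.
Mind the look-alikes: they are no part of the job. What is shaped like the part that bears red_tab but blue is not meant.

How it is judged:
By the outcome, as a careful person would: the job done as asked, in the order asked, and still so for the second after the job is handed in, with the robot touching nothing.
It also fails if it takes over 59 s, if anything falls off the work surface, if the arm or the gripper's body presses on something with over 40 N, if the wrist force passes 120 N, or if a joint passes its speed limit or range.

## Working session

There is one attempt and no reset: what is moved stays moved. The work goes in short steps, Python scripts to look and compute and a tool call to move; the robot and the scene stay as the last step left them, time stands still between calls to the robot, and variables do not carry over. Pictures are saved under pics/ and viewed, and the job is handed in when it is done.

Besides the shell and the picture viewer there is one more tool, called after ">>>" in YAML: its name, and indented under it one key for each argument. jog_arm: Moves the arm, as the interface text tells. Its arguments: {"type":"object","properties":{"commands":{"type":"array"},"gripper":{"type":"number"}},"required":["commands"]}

```bash
mkdir -p pics; ls
cat > h.py <<'E'
import numpy as np, cv2
from scipy.spatial.transform import Rotation as R
from plant import ctrl
def snap(n,f):
    o=ctrl.get_obs(); s=ctrl.snapshot(n); s['obs']=o
    cv2.imwrite('pics/'+f+'.png',s['image'][:,:,::-1]); return s
E
python3 - <<'E'
from h import *
print(ctrl.get_obs())
for n in ['scene','top','wrist']:
    s=snap(n,n+'0'); print(n,{k:v for k,v in s.items() if k not in('image','obs')})
    for q in ['red_tab','green_tab','free_branch','tree']:
        r=ctrl.search_frame(n,q); print(q,[(round(a['confidence'],2),np.round(np.array(a['position'])*[512,384],1)) for a in r])
E
```

```text
pics
{'clock': 0.0, 'joint_pos': array([ 8.46876665e+01,  2.05907496e+01,  6.34264745e-01, -1.85718455e-02,
       -7.01351722e+01, -1.65066045e+01]), 'qvel': array([ 0.08010917,  0.02323538, -0.0622286 ,  0.03474108, -0.04072262,
       -0.03971244]), 'tau': array([ 5.12811657e-04, -5.82718241e+01,  2.93053436e+01,  6.99672773e+00,
        6.93808499e-03, -1.57439986e-04]), 'tool_pos': array([0.25072373, 0.62614102, 0.19563906]), 'orientation': array([ 1.79907160e+02, -9.30519886e-03, -2.18252551e+01]), 'force': array([-0.90631333,  0.88332311, -0.49513153]), 'moment': array([ 0.01169629,  0.04039013, -0.04108828]), 'opening': 0.08799103409596921}
scene {'mtx': array([[360.14275269,   0.        , 262.919885  ],
       [  0.        , 360.14275269, 198.62549082],
       [  0.        ,   0.        ,   1.        ]]), 'position': array([0.93286478, 0.20886944, 0.71942247]), 'orientation': array([ 39.41705539,  -0.26706515, 127.87291581])}
red_tab [(0.93, array([180.5, 203.6])), (0.63, array([232.2, 189. ]))]
green_tab [(0.75, array([160. , 156.4]))]
free_branch [(0.69, array([339., 334.]
[... 428 characters left out ...]
7.5]))]
green_tab [(0.87, array([398.5, 217. ]))]
free_branch [(0.65, array([140.3, 145.1]))]
tree [(0.87, array([141.3, 147. ]))]
wrist {'mtx': array([[267.71630646,   0.        , 258.70854749],
       [  0.        , 267.71630646, 191.73753825],
       [  0.        ,   0.        ,   1.        ]]), 'hand_eye': array([[ 5.34124372e-04,  9.59171215e-01,  2.82825557e-01,
         7.73776811e-02],
       [ 9.99999855e-01, -4.93730275e-04, -2.14098146e-04,
         9.56362337e-05],
       [-6.57172384e-05,  2.82825631e-01, -9.59171339e-01,
        -1.88161414e-01],
       [ 0.00000000e+00,  0.00000000e+00,  0.00000000e+00,
         1.00000000e+00]])}
red_tab []
green_tab []
free_branch []
tree []
```

View pics/scene0.png

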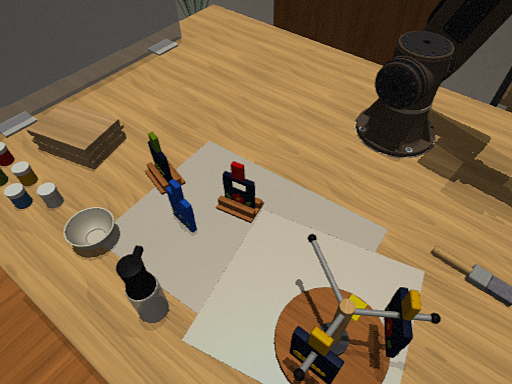

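View pics/top0.png

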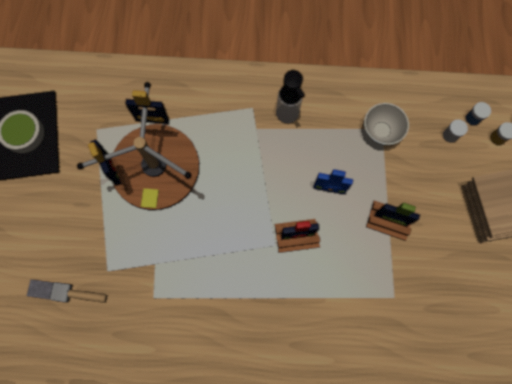

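View pics/wrist0.png

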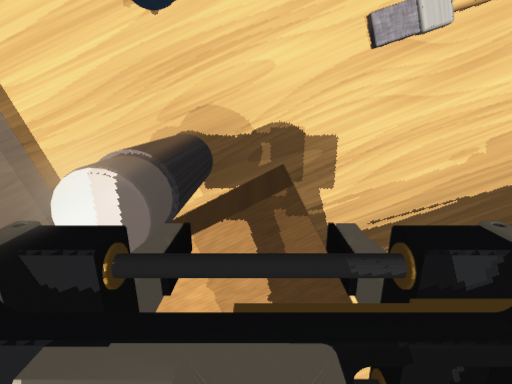

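The scene shows the red plaque at scene (238,170)/top (304,228), the blue decoy at top (333,180), the green plaque at top (405,212). The tree post is at top (140,145), with the free branch ball at top (188,175)/scene (312,238) and the yellow mark at top (150,198).

```bash
cat >> h.py <<'E'
CAM={'scene':([0.93286478,0.20886944,0.71942247],[39.41705539,-0.26706515,127.87291581],360.14275,262.919885,198.62549),
'top':([0.32784864,-0.0834375,1.12780527],[14.16726535,-0.3880272,-86.64531794],474.1313,254.259717,195.457362)}
def rot(o): return R.from_euler('xyz',o,degrees=True).as_matrix()
def ray(n,uv):
    p,o,f,cx,cy=CAM[n]; d=rot(o)@np.array([(uv[0]-cx)/f,-(uv[1]-cy)/f,-1]); return np.array(p),d/np.linalg.norm(d)
def atz(n,uv,z):
    p,d=ray(n,uv); return p+d*(z-p[2])/d[2]
def tri(a,b):
    p,d=ray('scene',a); q,e=ray('top',b)
    A=np.c_[d,-e]; t=np.linalg.lstsq(A,q-p,rcond=None)[0]
    x=p+d*t[0]; y=q+e*t[1]; return (x+y)/2, np.linalg.norm(x-y)
def proj(n,P):
    p,o,f,cx,cy=CAM[n]; c=rot(o).T@(np.array(P)-p); return np.array([cx+f*c[0]/-c[2],cy-f*c[1]/-c[2]])
E
python3 - <<'E'
from h import *
np.set_printoptions(precision=4,suppress=True)
im=cv2.imread('pics/top0.png')
cv2.imwrite('pics/t1.png',cv2.resize(im[160:270,250:440],None,fx=4,fy=4,interpolation=cv2.INTER_CUBIC))
cv2.imwrite('pics/t2.png',cv2.resize(im[70:220,70:220],None,fx=4,fy=4,interpolation=cv2.INTER_CUBIC))
im=cv2.imread('pics/scene0.png')
cv2.imwrite('pics/s1.png',cv2.resize(im[120:250,130:280],None,fx=4,fy=4,interpolation=cv2.INTER_CUBIC))
cv2.imwrite('pics/s2.png',cv2.resize(im[220:384,260:450],None,fx=3.5,fy=3.5,interpolation=cv2.INTER_CUBIC))
print('red',tri((238,170),(304,227)))
print('blue',tri((180.5,203.6),(333,180.6)))
print('ball',tri((312,238),(188,175)))
print('mark z18',atz('top',(150,198),.018),atz('scene',(357,307),.018))
print('post',tri((347,305),(140,145)))
E
```

```text
red (array([ 0.5164, -0.1848,  0.1281]), np.float64(0.0023723147842241595))
blue (array([ 0.6402, -0.2546,  0.0734]), np.float64(0.0004960649943034985))
ball (array([0.6015, 0.064 , 0.1838]), np.float64(0.0003204183552294047))
mark z18 [0.5865 0.1756 0.018 ] [0.5824 0.1817 0.018 ]
post (array([0.6656, 0.1738, 0.1712]), np.float64(0.0007695269831616971))
```

View pics/t1.png

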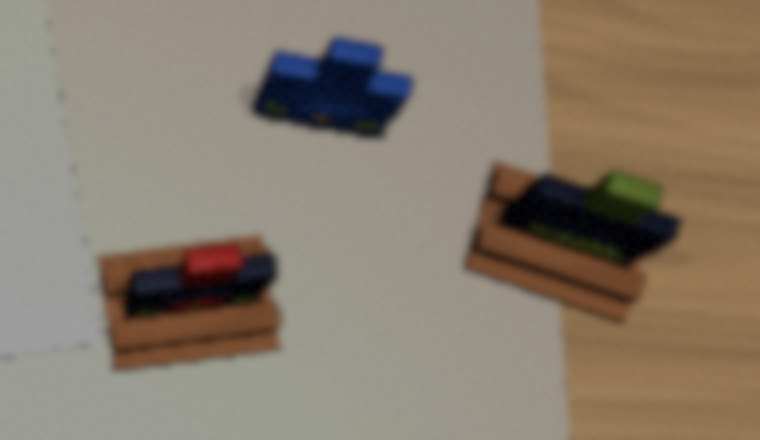

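View pics/t2.png

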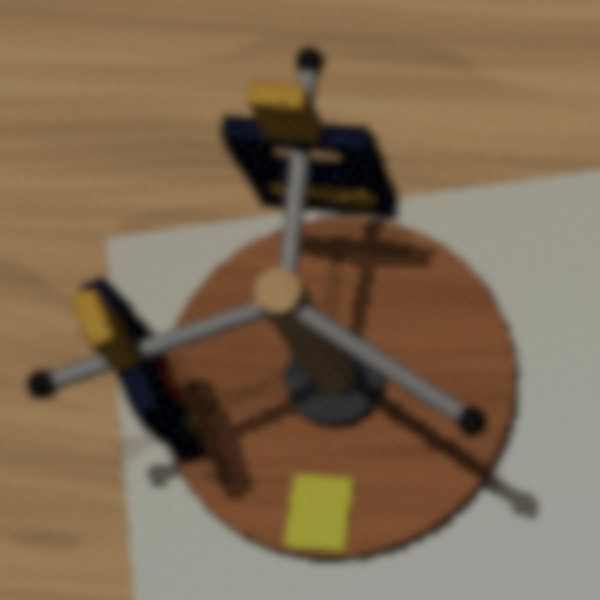

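View pics/s1.png

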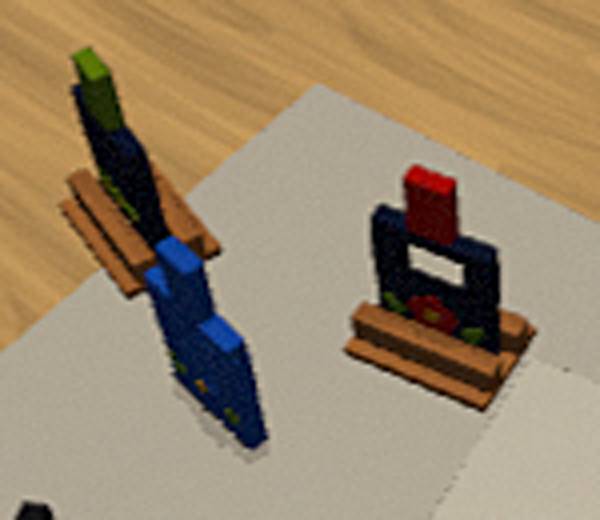

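View pics/s2.png

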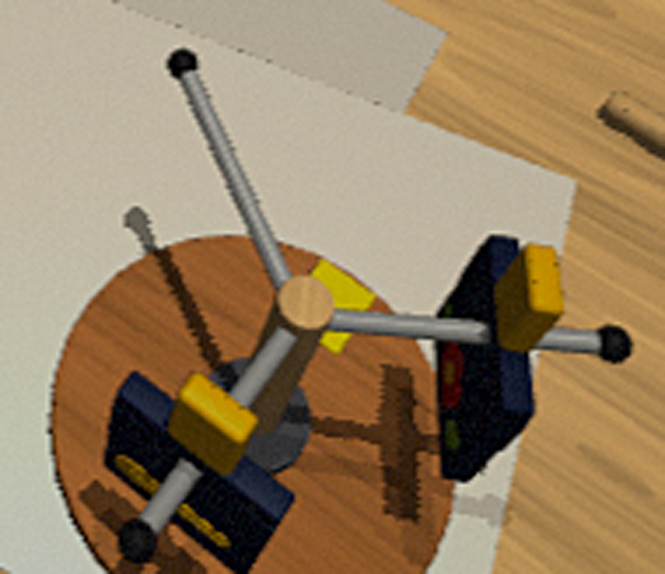

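Run:
```python
from h import *
np.set_printoptions(precision=4,suppress=True)
for n in ['top','scene']:
    im=cv2.imread(f'pics/{n}0.png'); hsv=cv2.cvtColor(im,cv2.COLOR_BGR2HSV)
    m=cv2.inRange(hsv,(25,150,120),(35,255,255)); 
    k,l,st,c=cv2.connectedComponentsWithStats(m)
    for i in range(1,k):
        if st[i,4]>40: print(n,'yellow',st[i],c[i],atz(n,c[i],.018))
    if n=='top':
        q=[(293,475),(355,480),(345,553),(285,548)]
        P=np.array([atz(n,(70+a/4+-.4,70+b/4-.4),.018) for a,b in q]); print(P,P.mean(0))
        print('edge dirs',np.degrees([np.arctan2(*(P[0]-P[3])[1::-1]),np.arctan2(*(P[1]-P[2])[1::-1]),np.arctan2(*(P[0]-P[1])[1::-1]),np.arctan2(*(P[3]-P[2])[1::-1])]))
        # disc edge points
        e=[(165,380),(183,455),(230,520),(330,560),(420,540),(480,490),(518,380),(500,305),(450,250),(400,225),(230,255)]
        W=np.array([atz(n,(70+a/4-.4,70+b/4-.4),.018)[:2] for a,b in e])
        A=np.c_[2*W,np.ones(len(W))]; s=np.linalg.lstsq(A,(W**2).sum(1),rcond=None)[0]; print('disc',s[:2],np.sqrt(s[2]+s[0]**2+s[1]**2))
        S=[atz(n,(250+a/4-.4,160+b/4-.4),0) for a,b in [(113,369),(281,348)]]; print('stand',S,np.degrees(np.arctan2(*(S[1]-S[0])[1::-1])))
        S=[atz(n,(250+a/4-.4,160+b/4-.4),.028) for a,b in [(100,255),(262,238)]]; print('stand',S,np.degrees(np.arctan2(*(S[1]-S[0])[1::-1])))
        print('tabtop',atz(n,(250+213/4-.4,160+257/4-.4),.15))
        print('post',atz(n,(70+278/4-.4,70+290/4-.4),.178)); print('ball',atz(n,(70+471/4-.4,70+420/4-.4),.1831))
    else:
        print('post',atz(n,(260+306/3.5-.4,220+302/3.5-.4),.178)); print('ball',atz(n,(260+182/3.5-.4,220+64/3.5-.4),.1831))
        e=[(52,400),(75,318),(130,262),(225,234),(300,243),(400,325),(430,370),(448,430),(442,510)]
        W=np.array([atz(n,(260+a/3.5-.4,220+b/3.5-.4),.018)[:2] for a,b in e])
        A=np.c_[2*W,np.ones(len(W))]; s=np.linalg.lstsq(A,(W**2).sum(1),rcond=None)[0]; print('disc',s[:2],np.sqrt(s[2]+s[0]**2+s[1]**2))
        print('tabtop',atz(n,(130+430/4-.4,120+177/4-.4),.15))
```

```text
top yellow [141 189  17  19 263] [149.2205 197.7757] [0.587  0.1775 0.018 ]
[[0.6094 0.1956 0.018 ]
 [0.6086 0.1578 0.018 ]
 [0.5632 0.1589 0.018 ]
 [0.5641 0.1951 0.018 ]] [0.5863 0.1768 0.018 ]
edge dirs [ 0.5917 -1.3768 88.7006 88.5751]
disc [0.6688 0.1718] 0.10855693268262843
stand [array([ 0.4776, -0.1386,  0.    ]), array([ 0.4961, -0.2383,  0.    ])] -79.47487050488535
stand [array([ 0.5406, -0.1265,  0.028 ]), array([ 0.5565, -0.2216,  0.028 ])] -80.49343725274979
tabtop [ 0.5195 -0.1809  0.15  ]
post [0.6695 0.175  0.178 ]
ball [0.6025 0.0654 0.1831]
scene yellow [349 295  18  14 126] [357.6587 301.9127] [0.572  0.1775 0.018 ]
post [0.6704 0.1747 0.178 ]
ball [0.6012 0.0633 0.1831]
disc [0.6686 0.1715] 0.10734952710657313
tabtop [ 0.5182 -0.1829  0.15  ]
```

Geometry is consistent: tree axis is about (0.669, 0.173), the mark bears about 178°, and the free branch about 238°, so it needs roughly 60° clockwise. I'll straddle the branch with the fingers from above and swing it. First, lift and cross over.

>>> jog_arm:
  commands:
    - {"z": -3.5}
    - {"z": -3.5}
    - {"z": -3.5}
    - {"x": 3.36,"y": 2.35}
    - {"x": 3.36,"y": 2.35}
    - {"x": 3.36,"y": 2.35}
    - {"x": 3.36,"y": 2.35}
    - {"x": 3.36,"y": 2.35}
    - {"x": 3.36,"y": 2.35}
    - {"x": 3.36,"y": 2.35}
    - {"x": 3.36,"y": 2.35}
    - {"x": 3.36,"y": 2.35}
  gripper: 4.0

```text
validation failed for argument at $.co...
```

>>> jog_arm:
  commands:
    - {"x": 3.36,"y": 2.35}
    - {"x": 3.36,"y": 2.35}
    - {"x": 3.36,"y": 2.35}
    - {"x": 3.36,"y": 2.35}
    - {"x": 3.36,"y": 2.35}
    - {"x": 3.36,"y": 2.35}
    - {"x": 3.36,"y": 2.35}
    - {"roll": -0.14}
    - {"roll": -0.14}
    - {"roll": -0.14}
    - {"roll": -0.14}
    - {"roll": -0.14}

```text
validation failed for argument at $.co...
```

>>> jog_arm:
  commands:
    - {"roll": -0.14}
    - {"roll": -0.14}
    - {"roll": -0.14}
    - {"roll": -0.14}
    - {"roll": -0.14}
    - {"z": 0}
    - {"z": 0}

```text
validation failed for argument at $.co...
```

```bash
cat >> h.py <<'E'
CAMW=None
def wrist(f):
    s=snap('wrist',f); o=s['obs']; T=np.eye(4); T[:3,:3]=rot(o['orientation']); T[:3,3]=o['tool_pos']
    return s['image'],T@s['hand_eye'],s['mtx'],o
def wz(C,K,uv,z):
    d=C[:3,:3]@np.array([(uv[0]-K[0,2])/K[0,0],-(uv[1]-K[1,2])/K[1,1],-1]); p=C[:3,3]; return p+d*(z-p[2])/d[2]
def wp(C,K,P):
    c=C[:3,:3].T@(np.array(P)-C[:3,3]); return np.array([K[0,2]+K[0,0]*c[0]/-c[2],K[1,2]-K[1,1]*c[1]/-c[2]])
def go(P,yaw=None):
    "shift in tool axes (cm) and roll needed, tool assumed as is"
    o=ctrl.get_obs(); d=rot(o['orientation']).T@(np.array(P)-o['tool_pos'])*100
    r=None
    if yaw is not None: r=-np.radians((yaw-o['orientation'][2]+180)%360-180)
    print('pos',o['tool_pos'],'ori',o['orientation'],'t',o['clock'],'F',o['force']); print('shift cm',d,'roll',r); return d,r
np.set_printoptions(precision=4,suppress=True)
E
python3 - <<'E'
from h import *
go([.610,.0777,.155],58.3)
im,C,K,o=wrist('w1'); print(wp(C,K,[.6015,.0645,.183]),wp(C,K,[.669,.173,.178]))
print(o['joint_pos'])
E
```

```text
pos [0.2509 0.6266 0.1966] ori [-179.9991    0.0015  -21.8192] t 0.75 F [ 0.1445 -0.3736  0.1145]
shift cm [53.7417 37.6112  4.1558] roll -1.3983440687044397
[ 1889.4027 -1870.2585] [ 1392.9083 -2018.8084]
[ 84.6883  20.5443   0.6815  -0.0013 -70.136  -16.5071]
```

View pics/w1.png

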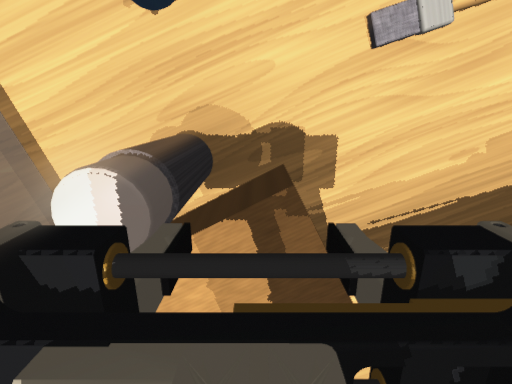

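The moves were refused, probably because each row needs all four numbers. The arm hasn't moved, so I'll retry with full rows.

>>> jog_arm:
  commands:
    - {"x": 0,"y": 0,"z": -3.5,"roll": 0}
    - {"x": 0,"y": 0,"z": -3.5,"roll": 0}
    - {"x": 0,"y": 0,"z": -3.5,"roll": 0}
    - {"x": 3.36,"y": 2.35,"z": 0,"roll": 0}
    - {"x": 3.36,"y": 2.35,"z": 0,"roll": 0}
    - {"x": 3.36,"y": 2.35,"z": 0,"roll": 0}
    - {"x": 3.36,"y": 2.35,"z": 0,"roll": 0}
    - {"x": 3.36,"y": 2.35,"z": 0,"roll": 0}
    - {"x": 3.36,"y": 2.35,"z": 0,"roll": 0}
    - {"x": 3.36,"y": 2.35,"z": 0,"roll": 0}
    - {"x": 3.36,"y": 2.35,"z": 0,"roll": 0}
    - {"x": 3.36,"y": 2.35,"z": 0,"roll": 0}
  gripper: 4.0

```text
clock: 2.0
tool_pos: [0.4536, 0.3164, 0.3019]
orientation: [-180.0, -0.0, -21.8]
force: [2.1, 1.0, -0.4]
opening: 0.0398
```

>>> jog_arm:
  commands:
    - {"x": 3.36,"y": 2.35,"z": 0,"roll": 0}
    - {"x": 3.36,"y": 2.35,"z": 0,"roll": 0}
    - {"x": 3.36,"y": 2.35,"z": 0,"roll": 0}
    - {"x": 3.36,"y": 2.35,"z": 0,"roll": 0}
    - {"x": 3.36,"y": 2.35,"z": 0,"roll": 0}
    - {"x": 3.36,"y": 2.35,"z": 0,"roll": 0}
    - {"x": 3.36,"y": 2.35,"z": 0,"roll": 0}
    - {"x": 0,"y": 0,"z": 0,"roll": -0.14}
    - {"x": 0,"y": 0,"z": 0,"roll": -0.14}
    - {"x": 0,"y": 0,"z": 0,"roll": -0.14}
    - {"x": 0,"y": 0,"z": 0,"roll": -0.14}
    - {"x": 0,"y": 0,"z": 0,"roll": -0.14}

```text
clock: 3.2
tool_pos: [0.6102, 0.0776, 0.3016]
orientation: [-180.0, -0.0, 18.6]
force: [-0.1, -0.7, -0.3]
opening: 0.04
```

>>> jog_arm:
  commands:
    - {"x": 0,"y": 0,"z": 0,"roll": -0.14}
    - {"x": 0,"y": 0,"z": 0,"roll": -0.14}
    - {"x": 0,"y": 0,"z": 0,"roll": -0.14}
    - {"x": 0,"y": 0,"z": 0,"roll": -0.14}
    - {"x": 0,"y": 0,"z": 0,"roll": -0.14}
    - {"x": 0,"y": 0,"z": 0,"roll": 0}

```text
clock: 3.8
tool_pos: [0.6102, 0.0778, 0.3016]
orientation: [180.0, -0.0, 58.5]
force: [-0.9, -0.3, 0.3]
opening: 0.0401
```

Run:
```python
from h import *
go([.610,.0777,.155],58.3)
im,C,K,o=wrist('w2'); print(wp(C,K,[.6015,.0645,.183]),wp(C,K,[.669,.173,.178]))
print(o['joint_pos'])
```

```text
pos [0.6102 0.0778 0.3016] ori [179.9999  -0.0036  58.5174] t 3.8 F [-0.8541 -0.326   0.279 ]
shift cm [-0.0155 -0.0114 14.6605] roll 0.0037947875709725444
[257.4981 193.2379] [258.2613  78.571 ]
[ 25.4303  12.2149   2.6382  -0.002  -80.4202 123.0874]
```

View pics/w2.png

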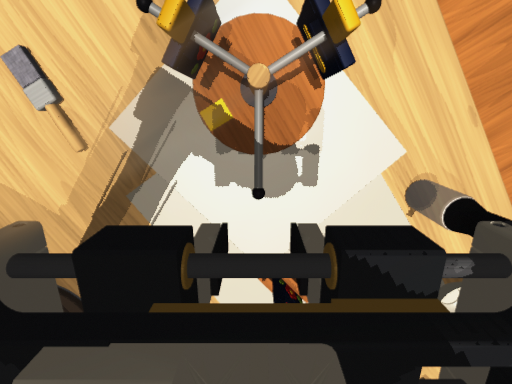

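The wrist view confirms it: ball seen at (258,193) against predicted (257.5,193), post at (259,76), mark at about (216,114). Descending to straddle the rod.

>>> jog_arm:
  commands:
    - {"x": 0,"y": 0,"z": 3,"roll": 0}
    - {"x": 0,"y": 0,"z": 3,"roll": 0}
    - {"x": 0,"y": 0,"z": 3,"roll": 0}
    - {"x": 0,"y": 0,"z": 3,"roll": 0}
    - {"x": 0,"y": 0,"z": 2.7,"roll": 0}
    - {"x": 0,"y": 0,"z": 0,"roll": 0}

```text
clock: 4.45
tool_pos: [0.6077, 0.077, 0.1507]
orientation: [-179.7, 0.3, 58.1]
force: [-0.3, -1.1, -0.3]
opening: 0.0398
```

Run:
```python
from h import *
im=cv2.imread('pics/w2.png'); hsv=cv2.cvtColor(im,cv2.COLOR_BGR2HSV)
s=ctrl.snapshot('wrist'); 
# pose at w2
T=np.eye(4); T[:3,:3]=rot([179.9999,-.0036,58.5174]); T[:3,3]=[.6102,.0778,.3016]; C=T@s['hand_eye'];K=s['mtx']
m=cv2.inRange(hsv,(22,120,80),(36,255,255)); k,l,st,c=cv2.connectedComponentsWithStats(m)
for i in range(1,k):
    if st[i,4]>60: print(st[i],c[i],wz(C,K,c[i],.018))
i=[i for i in range(1,k) if abs(c[i][0]-215)<12 and abs(c[i][1]-115)<15 and st[i,4]>60][0]
pts=np.argwhere(l==i)[:,::-1].astype(float); W=np.array([wz(C,K,p,.018)[:2] for p in pts]); 
r=cv2.minAreaRect((W*1000).astype(np.float32)); print(r)
d=W.mean(0)-[.669,.173]; print('bearing',np.degrees(np.arctan2(d[1],d[0]))%360)
print('post',wz(C,K,(259,76),.178))
cv2.imwrite('pics/w3.png',s['image'][:,:,::-1])
```

```text
[160   0  20  28 243] [169.0947  12.535 ] [0.6107 0.34   0.018 ]
[336   0  23  29 378] [348.0106  12.9101] [0.8447 0.1964 0.018 ]
[215  98  18  20 111] [223.4955 106.6937] [0.6057 0.1817 0.018 ]
((603.6951293945312, 177.79656982421875), (14.406627655029297, 35.478084564208984), 2.2063181400299072)
bearing 172.2437492693274
post [0.671  0.1748 0.178 ]
```

View pics/w3.png

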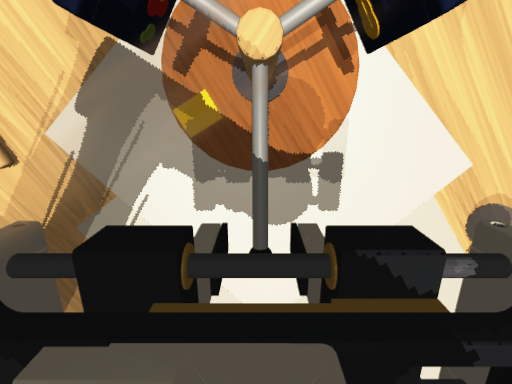

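Fingers straddle the rod (rod at column 260, between fingers at 225 and 292). The mark bears about 178°. Narrow the fork, then swing 60.5° clockwise.

>>> jog_arm:
  commands:
    - {"x": 0,"y": 0,"z": 0,"roll": 0}
    - {"x": 0,"y": 0,"z": 0,"roll": 0}
    - {"x": 0,"y": 0,"z": 0,"roll": 0}
    - {"x": 0,"y": 0,"z": 0,"roll": 0}
  gripper: 2.0

```text
clock: 4.9
tool_pos: [0.6106, 0.0779, 0.1556]
orientation: [179.9, -0.1, 58.4]
force: [-0.2, -0.0, 0.5]
opening: 0.0206
```

>>> jog_arm:
  commands:
    - {"x": 0.043,"y": -0.98,"z": 0,"roll": 0.088}
    - {"x": 0.043,"y": -0.98,"z": 0,"roll": 0.088}
    - {"x": 0.043,"y": -0.98,"z": 0,"roll": 0.088}
    - {"x": 0.043,"y": -0.98,"z": 0,"roll": 0.088}
    - {"x": 0.043,"y": -0.98,"z": 0,"roll": 0.088}
    - {"x": 0.043,"y": -0.98,"z": 0,"roll": 0.088}

```text
clock: 5.5
tool_pos: [0.5705, 0.1203, 0.1553]
orientation: [180.0, -0.1, 27.9]
force: [1.3, -1.2, -0.1]
opening: 0.0203
```

Run:
```python
from h import *
o=ctrl.get_obs()
y=o['orientation'][2]
P=np.array([.670,.1735])-.112*np.array([np.cos(np.radians(y)),np.sin(np.radians(y))])
go([*P,.155],-2)
wrist('w4')
```

```text
pos [0.5705 0.1203 0.1553] ori [179.9747  -0.0713  27.9265] t 5.5 F [ 1.3328 -1.1872 -0.0579]
shift cm [ 0.0799 -0.0422  0.0308] roll 0.5223166556993161
```

View pics/w4.png

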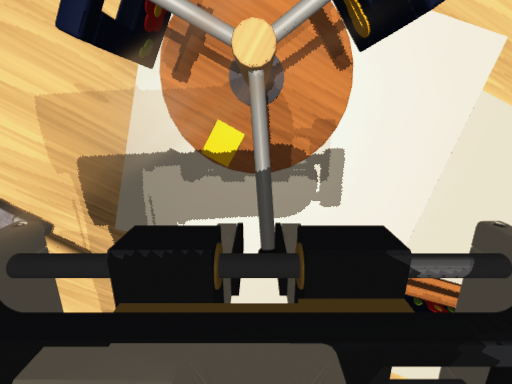

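The branch is following (post at (254,43), rod resting on the trailing finger, mark at (224,142)). Finishing the arc.

>>> jog_arm:
  commands:
    - {"x": 0.043,"y": -0.98,"z": 0,"roll": 0.088}
    - {"x": 0.043,"y": -0.98,"z": 0,"roll": 0.088}
    - {"x": 0.043,"y": -0.98,"z": 0,"roll": 0.088}
    - {"x": 0.043,"y": -0.98,"z": 0,"roll": 0.088}
    - {"x": 0.043,"y": -0.98,"z": 0,"roll": 0.088}
    - {"x": 0.043,"y": -0.98,"z": 0,"roll": 0.082}
    - {"x": 0,"y": 0,"z": 0,"roll": 0}
    - {"x": 0,"y": 0,"z": 0,"roll": 0}

```text
clock: 6.35
tool_pos: [0.5573, 0.1768, 0.1547]
orientation: [-180.0, -0.0, -1.6]
force: [-0.5, 0.4, -0.6]
opening: 0.02
```

Run:
```python
from h import *
go([.558,.1775,.155],-2)
im,C,K,o=wrist('w5'); print(wp(C,K,[.67,.174,.178]))
```

```text
pos [0.5573 0.1768 0.1547] ori [-179.9884   -0.0067   -1.5582] t 6.35 F [-0.5427  0.3568 -0.5589]
shift cm [ 0.068  -0.074  -0.0335] roll 0.007710358165396002
[257.5172  45.9842]
```

View pics/w5.png

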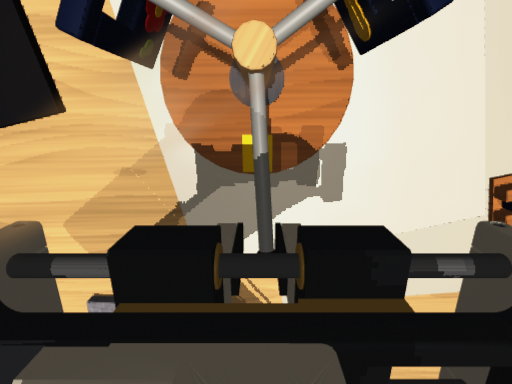

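>>> jog_arm:
  commands:
    - {"x": 0,"y": 0,"z": 0,"roll": 0}
    - {"x": 0,"y": 0,"z": 0,"roll": 0}
    - {"x": 0,"y": 0,"z": 0,"roll": 0}
    - {"x": 0,"y": 0,"z": 0,"roll": 0}
    - {"x": 0,"y": 0,"z": 0,"roll": 0}
  gripper: 0.8

```text
clock: 6.9
tool_pos: [0.5571, 0.1767, 0.1545]
orientation: [180.0, 0.0, -1.8]
force: [-1.0, -0.9, 0.5]
opening: 0.0082
```

Run:
```python
from h import *
go([.558,.1775,.155],-2)
im,C,K,o=wrist('w6'); s=snap('top','top6'); 
print('post',wz(C,K,(255,45),.178),'mark',wz(C,K,(257.5,153),.018),wz(C,K,(242,135),.018),wz(C,K,(242,170),.018),wz(C,K,(273,150),.018),'hub',wz(C,K,(257,80),.018))
a=cv2.resize(im[0:260,130:390,::-1],None,fx=2,fy=2,interpolation=cv2.INTER_CUBIC); 
b=cv2.resize(s['image'][90:220,70:240,::-1],None,fx=4,fy=4,interpolation=cv2.INTER_CUBIC); cv2.imwrite('pics/w6.png',a); cv2.imwrite('pics/t6.png',b)
```

```text
pos [0.5571 0.1767 0.1545] ori [179.9923   0.0079  -1.7574] t 6.9 F [-0.9777 -0.8935  0.4529]
shift cm [ 0.083  -0.0873 -0.0451] roll 0.00423369398117981
post [0.6703 0.1749 0.178 ] mark [0.5877 0.1767 0.018 ] [0.6096 0.1945 0.018 ] [0.5673 0.1965 0.018 ] [0.5907 0.1579 0.018 ] hub [0.6698 0.1747 0.018 ]
```

View pics/w6.png

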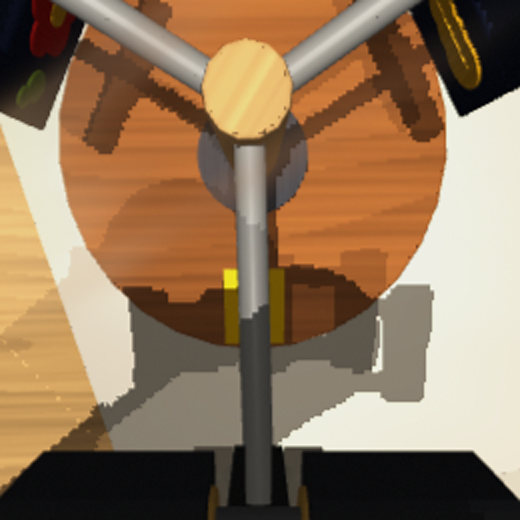

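Rod is gripped and centred. Branch bearing is about 179.1° against the mark's 178.8°, so it's aligned. Release, lift, and go to the red plaque.

>>> jog_arm:
  commands:
    - {"x": 0,"y": 0,"z": 0,"roll": 0}
    - {"x": 0,"y": 0,"z": 0,"roll": 0}
    - {"x": 0,"y": 0,"z": 0,"roll": 0}
    - {"x": 0,"y": 0,"z": -2,"roll": 0}
    - {"x": 0,"y": 0,"z": -3,"roll": 0}
    - {"x": 0,"y": 0,"z": -4,"roll": 0}
    - {"x": 0,"y": 0,"z": -4,"roll": 0}
    - {"x": 0,"y": 0,"z": 0,"roll": 0}
  gripper: 3.0

```text
clock: 7.8
tool_pos: [0.56, 0.1778, 0.2911]
orientation: [-179.7, -0.5, -1.7]
force: [0.3, 0.4, -0.7]
opening: 0.0299
```

Run:
```python
from h import *
go([.519,-.182,.26],-80)
```

```text
pos [0.56   0.1778 0.2911] ori [-179.7441   -0.5272   -1.7342] t 7.8 F [ 0.2564  0.3955 -0.6648]
shift cm [-3.0365 36.1005  2.9194] roll 1.3659952817988852
```

>>> jog_arm:
  commands:
    - {"x": -0.3,"y": 3.61,"z": 0,"roll": 0}
    - {"x": -0.3,"y": 3.61,"z": 0,"roll": 0}
    - {"x": -0.3,"y": 3.61,"z": 0,"roll": 0}
    - {"x": -0.3,"y": 3.61,"z": 0,"roll": 0}
    - {"x": -0.3,"y": 3.61,"z": 0,"roll": 0}
    - {"x": -0.3,"y": 3.61,"z": 0,"roll": 0}
    - {"x": -0.3,"y": 3.61,"z": 0,"roll": 0}
    - {"x": -0.3,"y": 3.61,"z": 0,"roll": 0}
    - {"x": -0.3,"y": 3.61,"z": 0,"roll": 0}
    - {"x": -0.3,"y": 3.61,"z": 0,"roll": 0}

```text
clock: 8.8
tool_pos: [0.5159, -0.1844, 0.2846]
orientation: [-180.0, -0.0, -1.8]
force: [0.4, 0.4, 0.1]
opening: 0.0298
```

>>> jog_arm:
  commands:
    - {"x": 0,"y": 0,"z": 0,"roll": 0.137}
    - {"x": 0,"y": 0,"z": 0,"roll": 0.137}
    - {"x": 0,"y": 0,"z": 0,"roll": 0.137}
    - {"x": 0,"y": 0,"z": 0,"roll": 0.137}
    - {"x": 0,"y": 0,"z": 0,"roll": 0.137}
    - {"x": 0,"y": 0,"z": 0,"roll": 0.137}
    - {"x": 0,"y": 0,"z": 0,"roll": 0.137}
    - {"x": 0,"y": 0,"z": 0,"roll": 0.137}
    - {"x": 0,"y": 0,"z": 0,"roll": 0.137}
    - {"x": 0,"y": 0,"z": 0,"roll": 0.137}
    - {"x": 0,"y": 0,"z": 0,"roll": 0}

```text
clock: 9.9
tool_pos: [0.5162, -0.183, 0.2844]
orientation: [-180.0, 0.0, -80.4]
force: [0.6, -0.4, 0.9]
opening: 0.03
```

Run:
```python
from h import *
go([.519,-.182,.109],-80)
im,C,K,o=wrist('w7'); print(wp(C,K,[.519,-.182,.150]))
print([(round(a['confidence'],2),np.array(a['position'])*[512,384]) for a in ctrl.search_frame('wrist','red_tab')])
s=snap('top','top7'); b=cv2.resize(s['image'][90:220,70:240,::-1],None,fx=4,fy=4,interpolation=cv2.INTER_CUBIC);cv2.imwrite('pics/t7.png',b)
```

```text
pos [ 0.5162 -0.183   0.2844] ori [-179.9906    0.0033  -80.3741] t 9.9 F [ 0.6036 -0.4369  0.9103]
shift cm [-0.0532 -0.2951 17.5435] roll -0.006529995617693939
[256.8807 178.1262]
[(0.92, array([255.8976, 170.1888])), (0.72, array([180.6848, 103.104 ]))]
```

View pics/w7.png

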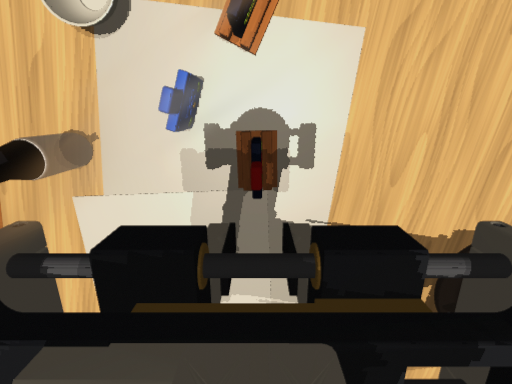

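View pics/t7.png

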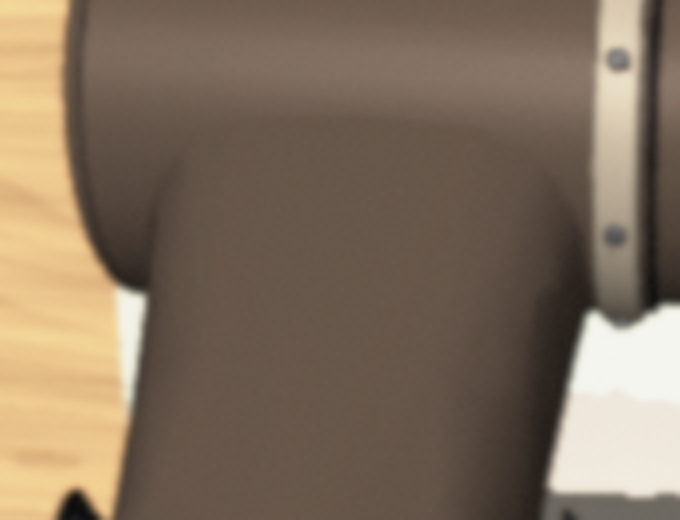

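Run:
```python
from h import *
im=cv2.imread('pics/w7.png')
g=cv2.convertScaleAbs(im[120:205,215:300],alpha=1.8,beta=20)
cv2.imwrite('pics/w7z.png',cv2.resize(g,None,fx=7,fy=7,interpolation=cv2.INTER_NEAREST))
hsv=cv2.cvtColor(im,cv2.COLOR_BGR2HSV); m=((hsv[...,0]<6)|(hsv[...,0]>174))&(hsv[...,1]>180)&(hsv[...,2]>50)
m[:,:235]=0;m[:,280:]=0;m[:130]=0;m[205:]=0
p=np.argwhere(m)[:,::-1]; print(len(p),p.min(0),p.max(0),p.mean(0))
for r in range(p[:,1].min(),p[:,1].max()+1,3):
    c=p[p[:,1]==r][:,0]; print(r,c.min(),c.max(),im[r,c.min(),::-1],end=' ')
```

```text
294 [251 162] [261 189] [256.0204 175.6837]
162 257 259 [51  5  5] 165 251 261 [53 12  6] 168 251 261 [61 10  6] 171 251 261 [61  9  6] 174 251 261 [62 10  7] 177 251 261 [61  8  5] 180 251 261 [61 11  6] 183 251 261 [60 10  7] 186 251 261 [60 13  7] 189 253 259 [60  5  4]
```

View pics/w7z.png

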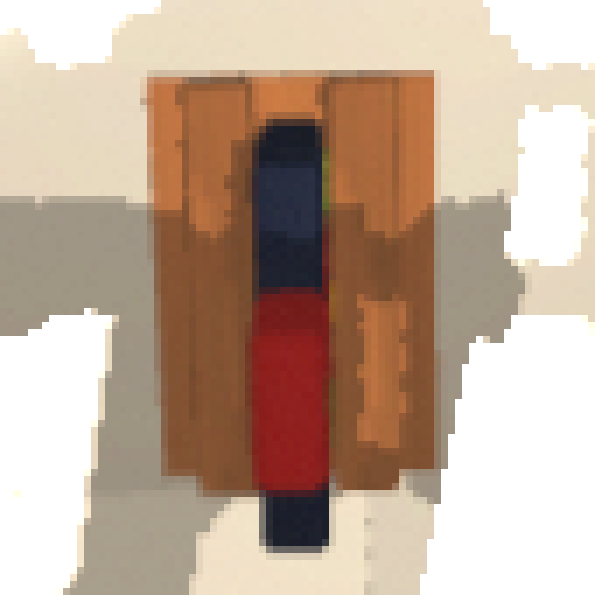

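The red tab (col 251–262, top-face centre row 178) is where predicted and square to the jaws. Shift −0.3 cm in tool y and descend.

>>> jog_arm:
  commands:
    - {"x": -0.05,"y": -0.32,"z": 1,"roll": 0}
    - {"x": 0,"y": 0,"z": 2.5,"roll": 0}
    - {"x": 0,"y": 0,"z": 2.5,"roll": 0}
    - {"x": 0,"y": 0,"z": 2.5,"roll": 0}
    - {"x": 0,"y": 0,"z": 2.5,"roll": 0}
    - {"x": 0,"y": 0,"z": 2.5,"roll": 0}
    - {"x": 0,"y": 0,"z": 2,"roll": 0}
    - {"x": 0,"y": 0,"z": 2,"roll": 0}
    - {"x": 0,"y": 0,"z": 0,"roll": 0}
    - {"x": 0,"y": 0,"z": 0,"roll": 0}

```text
clock: 11.05
tool_pos: [0.5191, -0.1821, 0.1094]
orientation: [179.9, -0.0, -80.2]
force: [0.0, -0.9, 1.6]
opening: 0.03
```

>>> jog_arm:
  commands:
    - {"x": 0,"y": 0,"z": 0,"roll": 0}
    - {"x": 0,"y": 0,"z": 0,"roll": 0}
    - {"x": 0,"y": 0,"z": 0,"roll": 0}
    - {"x": 0,"y": 0,"z": 0,"roll": 0}
    - {"x": 0,"y": 0,"z": 0,"roll": 0}
  gripper: 0.5

```text
clock: 11.55
tool_pos: [0.5199, -0.1821, 0.1105]
orientation: [-179.9, -0.0, -80.2]
force: [-2.0, 1.2, 6.9]
opening: 0.014
```

Gripped at 14 mm. Lift.

>>> jog_arm:
  commands:
    - {"x": 0,"y": 0,"z": -1,"roll": 0}
    - {"x": 0,"y": 0,"z": -1.5,"roll": 0}
    - {"x": 0,"y": 0,"z": -2,"roll": 0}
    - {"x": 0,"y": 0,"z": -2,"roll": 0}
    - {"x": 0,"y": 0,"z": -2,"roll": 0}
    - {"x": 0,"y": 0,"z": -2,"roll": 0}
    - {"x": 0,"y": 0,"z": -2,"roll": 0}
    - {"x": 0,"y": 0,"z": 0,"roll": 0}
    - {"x": 0,"y": 0,"z": 0,"roll": 0}

```text
clock: 12.45
tool_pos: [0.519, -0.1819, 0.2348]
orientation: [-180.0, 0.0, -80.3]
force: [-0.5, 0.3, -1.0]
opening: 0.0136
```

Run:
```python
from h import *
# branch bearing 179.1 -> tool y along branch; yaw=-91
go([.670-.170,.1755+.002,.217],-91)
im,C,K,o=wrist('w8'); snap('scene','s8'); print(o['joint_pos'])
```

```text
pos [ 0.519  -0.1819  0.2348] ori [-179.9672    0.0201  -80.2678] t 12.45 F [-0.4692  0.3185 -1.0331]
shift cm [-35.7433  -4.2004   1.7972] roll 0.18731196210051154
[  1.0773   7.4016 -11.7955  -0.0262 -70.7735   8.6635]
```

View pics/s8.png

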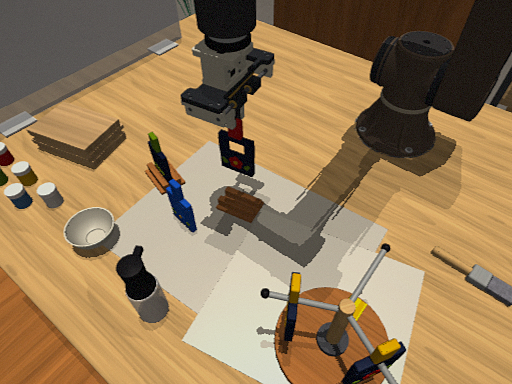

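View pics/w8.png

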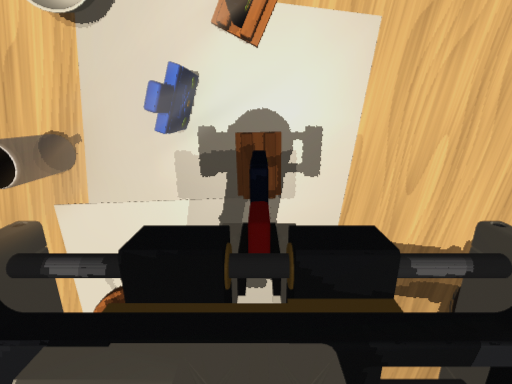

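The plaque is held cleanly, with the stand empty and the green one untouched. Rotating to match the branch; checking branch position from this scene image.

>>> jog_arm:
  commands:
    - {"x": 0,"y": 0,"z": 0,"roll": 0.095}
    - {"x": 0,"y": 0,"z": 0,"roll": 0.092}
    - {"x": 0,"y": 0,"z": 0,"roll": 0}
    - {"x": 0,"y": 0,"z": 0,"roll": 0}

```text
clock: 12.95
tool_pos: [0.5188, -0.182, 0.2339]
orientation: [179.9, 0.0, -90.8]
force: [0.4, -0.2, -1.3]
opening: 0.0137
```

Run:
```python
from h import *
go([.488,.1772,.218],-91)
s=snap('top','top9');snap('scene','s9')
im=cv2.imread('pics/s9.png'); cv2.imwrite('pics/s9z.png',cv2.resize(im[225:384,250:440],None,fx=4,fy=4,interpolation=cv2.INTER_CUBIC))
im=cv2.imread('pics/top9.png'); cv2.imwrite('pics/t9z.png',cv2.resize(im[80:230,60:260],None,fx=4,fy=4,interpolation=cv2.INTER_CUBIC))
```

```text
pos [ 0.5188 -0.182   0.2339] ori [179.9213   0.0045 -90.8241] t 12.95 F [ 0.3722 -0.1937 -1.279 ]
shift cm [-35.8738   3.5939   1.5931] roll 0.003069753929681009
```

View pics/s9z.png

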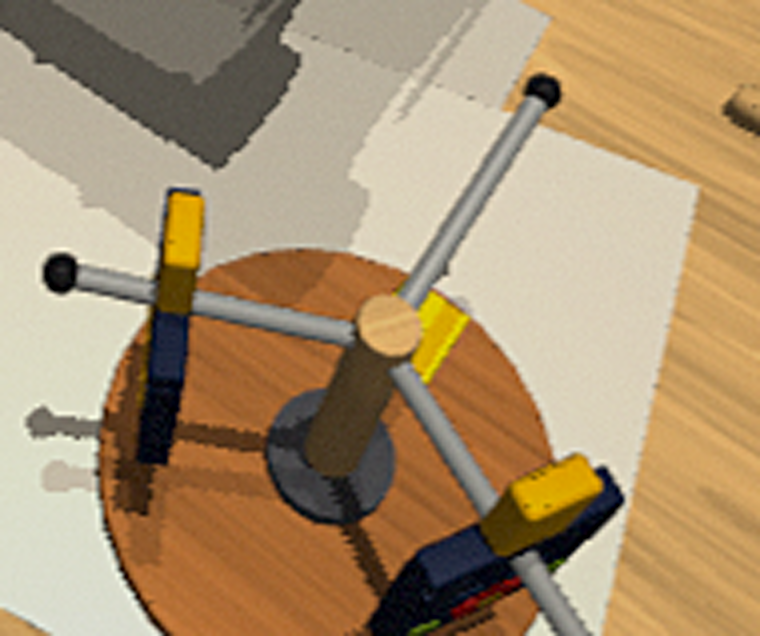

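View pics/t9z.png

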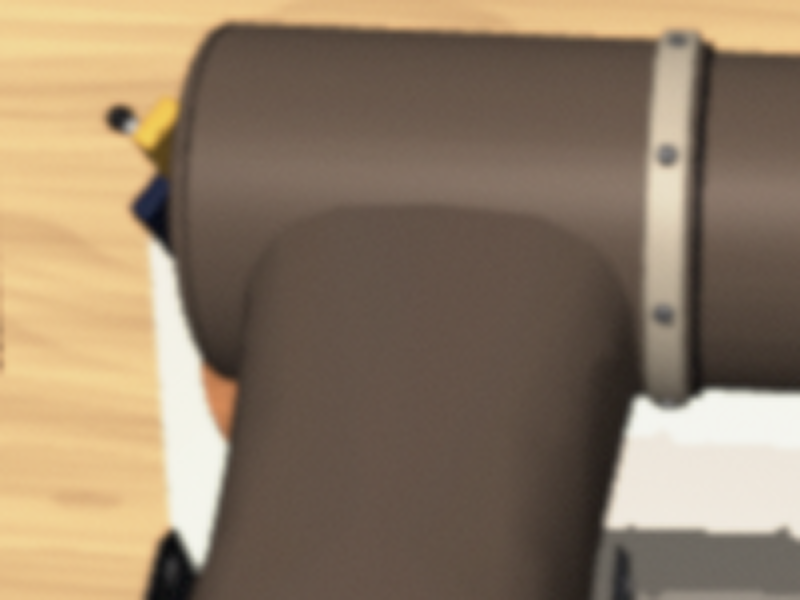

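Run:
```python
from h import *
b=atz('scene',(250+543/4-.4,225+91/4-.4),.1831); p=atz('scene',(250+390/4-.4,225+325/4-.4),.178)
print(b,p,b-p,np.degrees(np.arctan2(*(b-p)[1::-1]))%360)
for bear in (176,178,180): print(bear,proj('scene',[.67+.13*np.cos(np.radians(bear)),.175+.13*np.sin(np.radians(bear)),.1831]))
```

```text
[0.5386 0.175  0.1831] [0.6702 0.1747 0.178 ] [-0.1316  0.0002  0.0051] 179.89160862486733
176 [389.763 250.801]
178 [387.3998 249.3131]
180 [385.0074 247.8943]
```

>>> jog_arm:
  commands:
    - {"x": 0,"y": 3.6,"z": 0,"roll": 0}
    - {"x": -3.6,"y": 0,"z": 0,"roll": 0}
    - {"x": -3.6,"y": 0,"z": 0,"roll": 0}
    - {"x": -3.6,"y": 0,"z": 0,"roll": 0}
    - {"x": -3.6,"y": 0,"z": 0,"roll": 0}
    - {"x": -3.6,"y": 0,"z": 0,"roll": 0}
    - {"x": -3.6,"y": 0,"z": 0,"roll": 0}
    - {"x": -3.6,"y": 0,"z": 0,"roll": 0}
    - {"x": -3.6,"y": 0,"z": 0,"roll": 0}
    - {"x": -3.5,"y": 0,"z": 0,"roll": 0}
    - {"x": -3.5,"y": 0,"z": 1.6,"roll": 0}
    - {"x": 0,"y": 0,"z": 0,"roll": 0}

```text
clock: 14.25
tool_pos: [0.4884, 0.1794, 0.2164]
orientation: [179.9, -0.1, -90.7]
force: [-0.2, -0.7, -0.8]
opening: 0.0137
```

Run:
```python
from h import *
go([.488,.1772,.218],-91)
im,C,K,o=wrist('w10');snap('scene','s10')
im=cv2.imread('pics/s10.png'); cv2.imwrite('pics/s10z.png',cv2.resize(im[150:384,250:512],None,fx=2.5,fy=2.5,interpolation=cv2.INTER_CUBIC))
```

```text
pos [0.4884 0.1794 0.2164] ori [179.8646  -0.0503 -90.741 ] t 14.25 F [-0.2496 -0.7298 -0.8078]
shift cm [ 0.2188  0.0421 -0.1559] roll 0.004520501614864012
```

View pics/s10z.png

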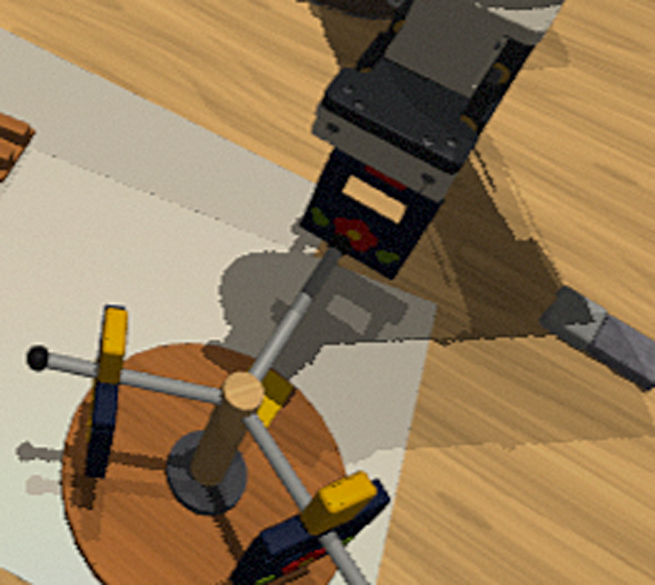

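View pics/w10.png

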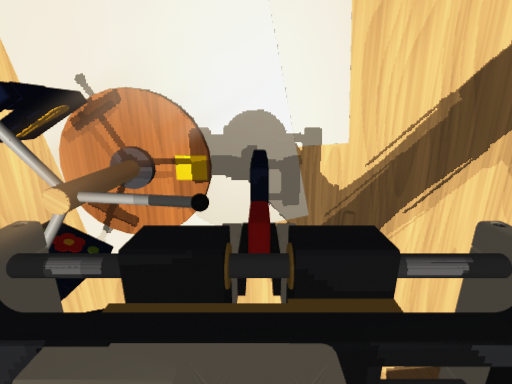

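Run:
```python
from h import *
o=ctrl.get_obs(); p=o['tool_pos']; print(p)
print('window pred',proj('scene',[p[0],p[1],p[2]+.019-.052]),'obs',(250+375/2.5,150+197/2.5))
import numpy as np
HE=ctrl.snapshot('wrist'); T=np.eye(4);T[:3,:3]=rot(o['orientation']);T[:3,3]=p;C=T@HE['hand_eye'];K=HE['mtx']
b=wz(C,K,(200,202),.1831);q=wz(C,K,(56,199),.178); print('ball',b,'post',q)
print('ball if z .19',wz(C,K,(200,202),.19))
```

```text
[0.4888 0.177  0.2179]
window pred [398.8636 228.7072] obs (400.0, 228.8)
ball [0.5411 0.1744 0.1831] post [0.6709 0.1715 0.178 ]
ball if z .19 [0.5394 0.1721 0.19  ]
```

Window projects as predicted ((399,229) vs seen (400,229)); ball from two cameras is at (0.540, 0.1747, 0.183) and window centre at (0.489, 0.177, 0.185). Thread it on: shift 2 mm sideways and move inward in small steps.

>>> jog_arm:
  commands:
    - {"x": 0.2,"y": -0.5,"z": 0.1,"roll": 0}
    - {"x": 0,"y": -1,"z": 0,"roll": 0}
    - {"x": 0,"y": -1,"z": 0,"roll": 0}
    - {"x": 0,"y": -1,"z": 0,"roll": 0}
    - {"x": 0,"y": -1,"z": 0,"roll": 0}
    - {"x": 0,"y": -1,"z": 0,"roll": 0}
    - {"x": 0,"y": -0.8,"z": 0,"roll": 0}
    - {"x": 0,"y": 0,"z": 0,"roll": 0}
    - {"x": 0,"y": 0,"z": 0,"roll": 0}

```text
clock: 15.3
tool_pos: [0.5522, 0.1733, 0.2172]
orientation: [180.0, -0.0, -91.0]
force: [0.1, 0.2, -0.4]
opening: 0.0135
```

Run:
```python
from h import *
go([.585,.1752,.208],-90.8)
wrist('w11');snap('scene','s11')
im=cv2.imread('pics/s11.png'); cv2.imwrite('pics/s11z.png',cv2.resize(im[200:384,280:512],None,fx=3,fy=3,interpolation=cv2.INTER_CUBIC))
```

```text
pos [0.5522 0.1733 0.2172] ori [179.9637  -0.0205 -90.9928] t 15.3 F [ 0.1067  0.2268 -0.3547]
shift cm [-0.2474 -3.2796  0.9214] roll -0.003364917902876801
```

View pics/s11z.png

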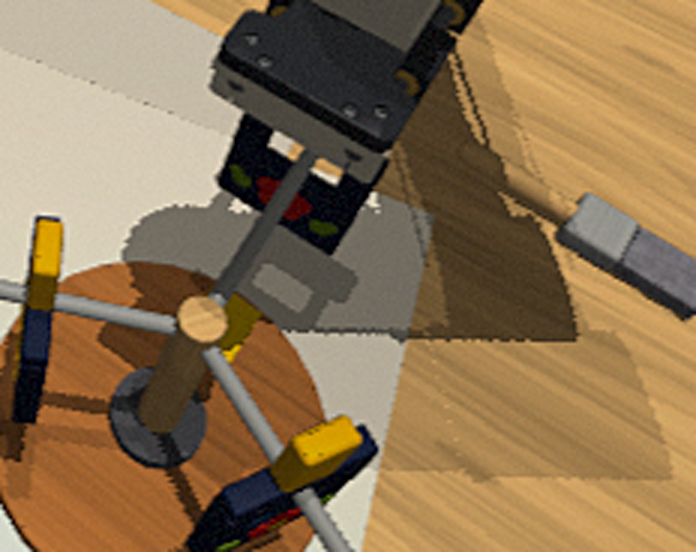

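View pics/w11.png

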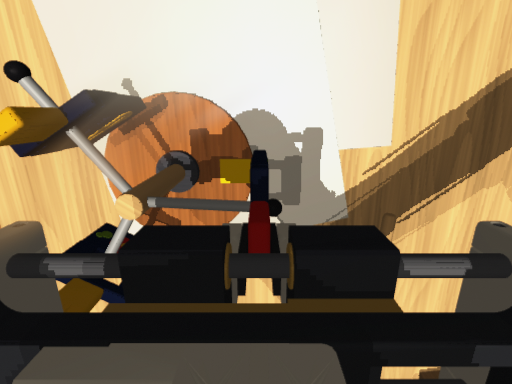

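The rod passes through the window (ball seen beyond the plaque at (274,207)) and no force. Continue inward and down.

>>> jog_arm:
  commands:
    - {"x": -0.2,"y": -0.8,"z": 0.1,"roll": 0}
    - {"x": 0,"y": -0.8,"z": 0.2,"roll": 0}
    - {"x": 0,"y": -0.8,"z": 0.3,"roll": 0}
    - {"x": 0,"y": -0.9,"z": 0.3,"roll": 0}
    - {"x": 0,"y": 0,"z": 0.4,"roll": 0}
    - {"x": 0,"y": 0,"z": 0.4,"roll": 0}
    - {"x": 0,"y": 0,"z": 0,"roll": 0}
    - {"x": 0,"y": 0,"z": 0,"roll": 0}

```text
clock: 16.2
tool_pos: [0.585, 0.1748, 0.2005]
orientation: [180.0, -0.0, -91.0]
force: [0.0, -0.3, -0.9]
opening: 0.0138
```

>>> jog_arm:
  commands:
    - {"x": 0,"y": 0,"z": 0.2,"roll": 0}
    - {"x": 0,"y": 0,"z": 0,"roll": 0}
    - {"x": 0,"y": 0,"z": 0.1,"roll": 0}
    - {"x": 0,"y": 0,"z": 0,"roll": 0}

```text
clock: 16.6
tool_pos: [0.5853, 0.1749, 0.1978]
orientation: [-180.0, 0.0, -91.0]
force: [-0.2, -0.3, 0.2]
opening: 0.0136
```

>>> jog_arm:
  commands:
    - {"x": 0,"y": 0,"z": 0.1,"roll": 0}
    - {"x": 0,"y": 0,"z": 0,"roll": 0}
    - {"x": 0,"y": 0,"z": 0.1,"roll": 0}
    - {"x": 0,"y": 0,"z": 0,"roll": 0}

```text
clock: 17.0
tool_pos: [0.5859, 0.175, 0.1972]
orientation: [-179.9, 0.0, -90.9]
force: [-2.5, 0.6, 9.6]
opening: 0.0133
```

>>> jog_arm:
  commands:
    - {"x": 0,"y": 0,"z": 0.1,"roll": 0}
    - {"x": 0,"y": 0,"z": 0,"roll": 0}
    - {"x": 0,"y": 0,"z": 0,"roll": 0}

```text
clock: 17.3
tool_pos: [0.5861, 0.175, 0.197]
orientation: [-179.8, 0.0, -90.9]
force: [-3.6, -1.0, 12.3]
opening: 0.0138
```

Run:
```python
from h import *
wrist('w12');snap('scene','s12')
im=cv2.imread('pics/s12.png'); cv2.imwrite('pics/s12z.png',cv2.resize(im[200:384,280:512],None,fx=3,fy=3,interpolation=cv2.INTER_CUBIC))
```

```text
(no output)
```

View pics/s12z.png

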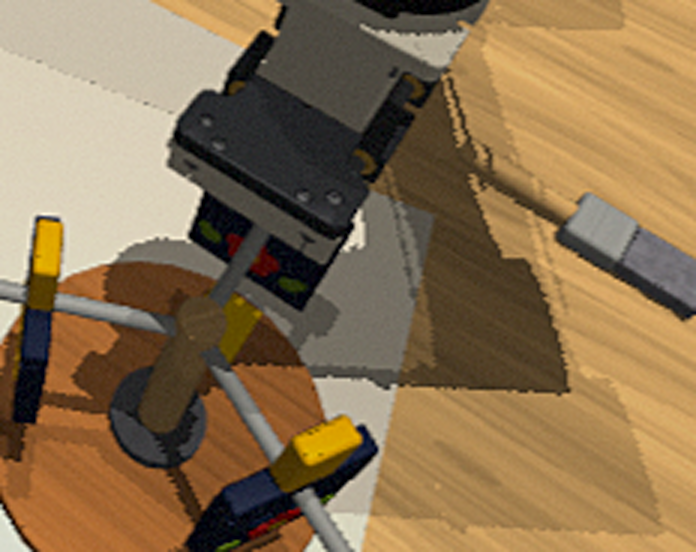

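Contact with the rod (12 N upward at 0.197). Back off the preload slightly, then open.

>>> jog_arm:
  commands:
    - {"x": 0,"y": 0,"z": -0.2,"roll": 0}
    - {"x": 0,"y": 0,"z": 0,"roll": 0}
    - {"x": 0,"y": 0,"z": 0,"roll": 0}

```text
clock: 17.7
tool_pos: [0.5858, 0.175, 0.1973]
orientation: [-179.9, 0.0, -91.0]
force: [0.3, 0.3, 4.7]
opening: 0.0134
```

>>> jog_arm:
  commands:
    - {"x": 0,"y": 0,"z": 0,"roll": 0}
    - {"x": 0,"y": 0,"z": 0,"roll": 0}
    - {"x": 0,"y": 0,"z": 0,"roll": 0}
    - {"x": 0,"y": 0,"z": 0,"roll": 0}
    - {"x": 0,"y": 0,"z": 0,"roll": 0}
    - {"x": 0,"y": 0,"z": 0,"roll": 0}
  gripper: 4.0

```text
clock: 18.3
tool_pos: [0.5852, 0.1749, 0.1964]
orientation: [180.0, -0.0, -91.0]
force: [0.2, -0.9, -0.4]
opening: 0.0398
```

Run:
```python
from h import *
wrist('w13')
```

```text
(no output)
```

View pics/w13.png

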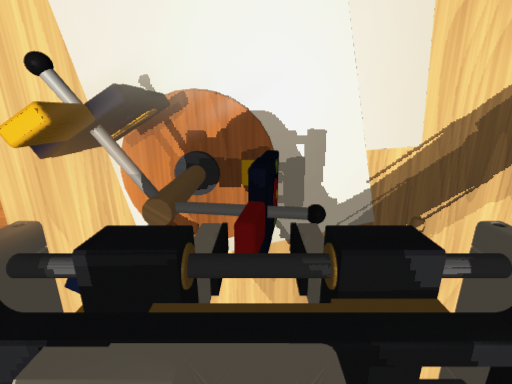

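The plaque hangs on the rod with a slight tilt, and the tab is clear of both fingers. Retreat straight up.

>>> jog_arm:
  commands:
    - {"x": 0,"y": 0,"z": -1,"roll": 0}
    - {"x": 0,"y": 0,"z": -1.5,"roll": 0}
    - {"x": 0,"y": 0,"z": -2,"roll": 0}
    - {"x": 0,"y": 0,"z": -2,"roll": 0}
    - {"x": 0,"y": 0,"z": -3,"roll": 0}
    - {"x": 0,"y": 0,"z": -3,"roll": 0}
    - {"x": 0,"y": 0,"z": 0,"roll": 0}

```text
clock: 19.05
tool_pos: [0.5872, 0.1752, 0.3274]
orientation: [-179.6, 0.2, -91.0]
force: [-0.8, 0.7, 0.9]
opening: 0.0398
```

>>> jog_arm:
  commands:
    - {"x": 0,"y": 4,"z": 0,"roll": 0}
    - {"x": 0,"y": 4,"z": 0,"roll": 0}
    - {"x": 4,"y": 0,"z": 0,"roll": 0}
    - {"x": 4,"y": 0,"z": 0,"roll": 0}
    - {"x": 4,"y": 0,"z": 0,"roll": 0}
    - {"x": 4,"y": 0,"z": 0,"roll": 0}
    - {"x": 4,"y": 0,"z": 0,"roll": 0}
    - {"x": 4,"y": 0,"z": 0,"roll": 0}
    - {"x": 0,"y": 0,"z": 0,"roll": 0}

```text
clock: 19.95
tool_pos: [0.5007, -0.0673, 0.3223]
orientation: [-180.0, -0.0, -91.2]
force: [-0.1, 0.4, -0.3]
opening: 0.0398
```

Run:
```python
from h import *
print(ctrl.get_obs()['tool_pos'])
snap('scene','s14'); snap('top','t14')
im=cv2.imread('pics/s14.png'); cv2.imwrite('pics/s14z.png',cv2.resize(im[200:384,240:470],None,fx=3,fy=3,interpolation=cv2.INTER_CUBIC))
im=cv2.imread('pics/t14.png'); cv2.imwrite('pics/t14z.png',cv2.resize(im[60:260,60:310],None,fx=3,fy=3,interpolation=cv2.INTER_CUBIC))
```

```text
[ 0.5007 -0.0673  0.3223]
```

View pics/s14z.png

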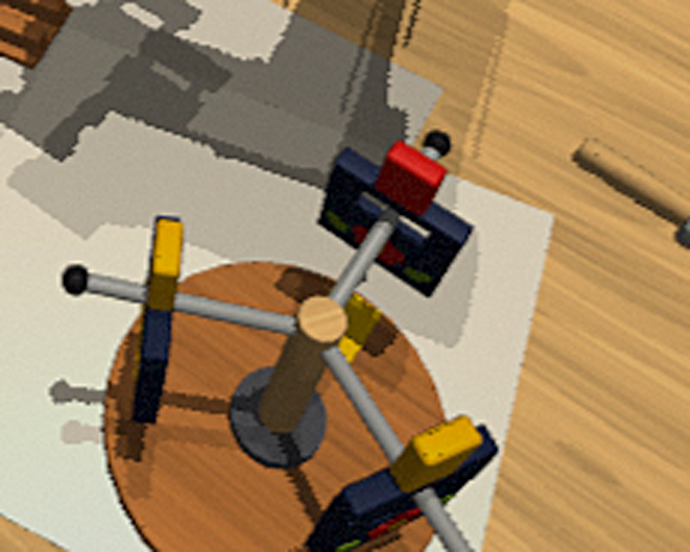

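View pics/s14.png

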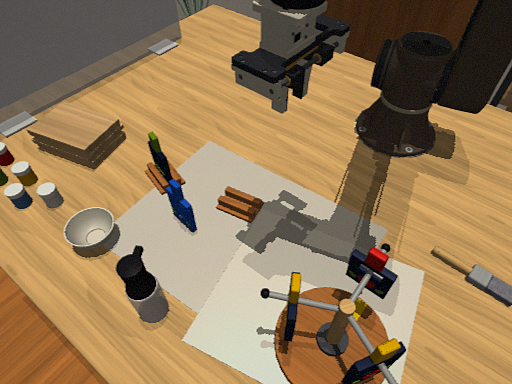

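View pics/t14z.png

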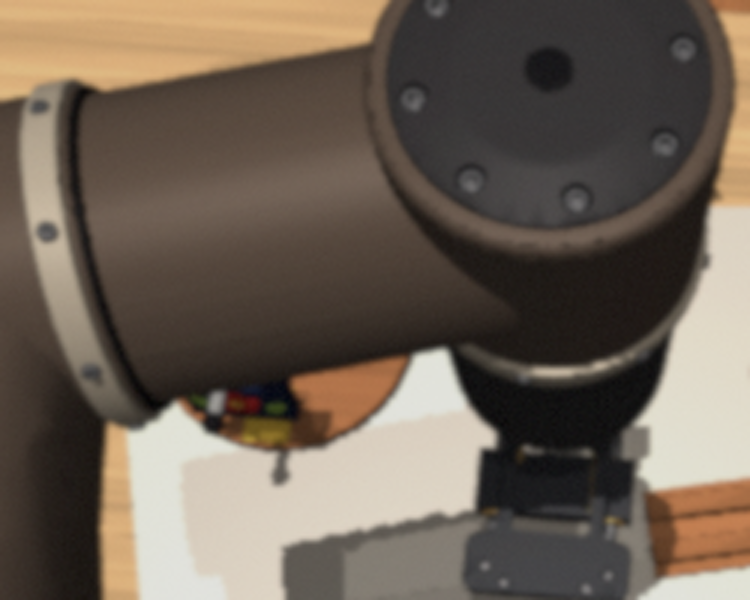

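The plaque hangs on the free branch with the ball at scene (385.5,248), about 179.5°. The green plaque is still standing. One more look after a pause, to confirm it is at rest.

>>> jog_arm:
  commands:
    - {"x": 0,"y": 0,"z": 0,"roll": 0}
    - {"x": 0,"y": 0,"z": 0,"roll": 0}
    - {"x": 0,"y": 0,"z": 0,"roll": 0}
    - {"x": 0,"y": 0,"z": 0,"roll": 0}
    - {"x": 0,"y": 0,"z": 0,"roll": 0}
    - {"x": 0,"y": 0,"z": 0,"roll": 0}
    - {"x": 0,"y": 0,"z": 0,"roll": 0}
    - {"x": 0,"y": 0,"z": 0,"roll": 0}
    - {"x": 0,"y": 0,"z": 0,"roll": 0}
    - {"x": 0,"y": 0,"z": 0,"roll": 0}

```text
clock: 21.05
tool_pos: [0.5012, -0.0638, 0.3216]
orientation: [-180.0, -0.0, -91.0]
force: [0.4, -0.2, 0.1]
opening: 0.0401
```

Run:
```python
from h import *
snap('scene','s15'); a=cv2.imread('pics/s14.png').astype(int);b=cv2.imread('pics/s15.png').astype(int)
d=abs(a-b).max(2)[200:,240:470]; print(d.max(),(d>40).sum())
print(atz('scene',(240+437/3-.4,200+144/3-.4),.1831))
ctrl.close_job(); print(ctrl.get_obs()['clock'])
```

```text
131 402
[0.5392 0.1751 0.1831]
the job is handed in; nothing more can be done
the job is handed in; nothing more can be done
```

Run:
```python
import cv2
im=cv2.imread('pics/s15.png'); cv2.imwrite('pics/s15z.png',cv2.resize(im[200:384,240:470],None,fx=3,fy=3,interpolation=cv2.INTER_CUBIC))
```

```text
(no output)
```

View pics/s15z.png

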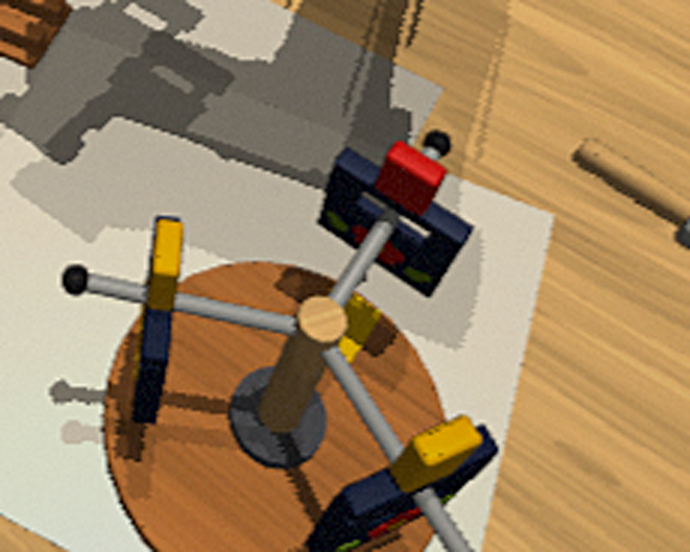

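I turned the tree about 60° clockwise so the free branch points over the yellow mark. I then hung the red-tabbed plaque on it through its window, let go and moved the arm clear. I handed the job in at about 21 s.

- **Branch over the mark:** in the last image the branch tip is at about (0.539, 0.175) m, which puts the branch near 179.5°. The mark bears about 178–179°, so the branch is within about 2° of its middle.
- **Plaque on the branch:** it hangs on the rod, tilted slightly with the rod's slope.
- **At rest:** two scene pictures about one second apart differed by 402 pixels around the tree. I compared them by eye only after handing in. The tree and plaque look the same in both, and the differences look like the arm's shadow as it settled.
- **Other plaques:** the green plaque was still standing in its stand, and the blue one was not touched.
- **Forces:** the highest I read was about 12 N, when the plaque first rested on the rod.
- **Checks that failed or disagreed:**
  - The first jog calls were refused because the rows left out some values; nothing moved.
  - The top camera was blocked by the arm at the end, so the final check relies on the scene camera alone.
  - The gripper read 8 mm when closed on the 10 mm rod. I don't know why, but the wrist picture showed the rod centred between the fingers.

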